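# Lay the ratchet-propped feed board flat at the bundling bench

## Robot

A 7-joint arm with a two-finger parallel gripper is mounted at the origin on the work surface. World frame = base frame: x ahead of the robot, y to its left, z up, the work surface at z = 0. Lengths are in m, angles in rad, forces in N, time in s.
With the tool pointing down it reaches from about 0.4 to 0.85 m from the base axis. Payload 4.4 kg.
Tool frame: the origin (TCP) lies midway between the tips of the shut fingers; the grasp point (between the pads) lies 19 mm behind it (grip_depth is the distance from the TCP to the grasp point, in m); x points along the fingers, y is the direction in which the jaws open and shut, and the axes are right-handed (so a half turn about x gives the same grasp; the last joint's range is limited). The gripper opens to 94 mm and grips with 3 to 60 N. Pads are 16 mm wide; open, the fingers measure 119 mm over their backs; the gripper's body (75 mm by 177 mm) begins 78 mm behind the grasp point.
Start: joints at [1.046, 0.628, 0.038, 1.517, -0.027, 0.996, -0.02], TCP at [0.288, -0.583, 0.205] pointing down, gripper open.
Joint ranges: [-3.06, 3.06], [-0.37, 2.12], [-1.25, 1.32], [0.18, 2.47], [-1.1, 4.24], [0.23, 1.98], [-2.94, 2.94]. Speed limits (rad/s): [2.57, 2.57, 3.14, 3.14, 3.14, 3.14, 3.14].

## Interface

Orientations are given as a rotation vector (axis times angle).
In Python, from rig import get_state, capture, job_done, grip_depth gives the robot as it stands.
- The arm moves only by the tool apply_moves, never from a script. Its argument "moves" is a list of rows, each a list of 7 numbers: the shift along the tool's x, y, z normalised to -1 to 1, where 1 is 0.4 m, then the turn, a rotation vector about the tool's x, y, z normalised to -1 to 1, where 1 is 90 degrees, then the opening in per cent of the stroke, from 0 (shut) to 100 (fully open). A call has 1 to 12 rows; each row is the pose to reach, as a shift and turn from the pose commanded when the call began, along the tool's axes at that moment; what a row does not reach only later rows make up. A row lasts 1/12 s, in which the tool goes at most 41.7 mm and 7.16 degrees, less where a joint would pass 70% of its speed; a pose out of reach is approached as far as the arm can. A call with a number of a shift or a turn outside -1 to 1 is refused whole. A call with a gripper value outside its range is refused whole. The fingers move at their own pace and stop on an object; "squeeze" is the grip in N (left out, the last holds). Time passes only in rows, so rows that repeat a pose let the fingers close. It gives the time, the measured TCP pose, the force and the opening at its end, in the units of the state.
- get_state(): the state, without advancing time (a new reading comes with each control period).
- capture(name): name is "scene" or "top" or "wrist"; returns a dict with "pixels" (400x640x3 uint8, blue, green, red), "K" (3x3 intrinsics, pixels), "k1" (the pictures are not rectified: a ray, as slopes to the right and down, at radius r is drawn at 1 + k1 r^2 times it, then the intrinsics apply), "extrinsics" (4x4, takes a point from camera to world coordinates). Camera axes: x right, y down, z forward; pixel columns grow to the right and rows downward; lengths in m; the calibration is good to about 2 mm. A picture is of the moment at which its call begins. There is no depth.
- job_done(): hands the job in, once; it reports no verdict.
The state is a dict: "time": time; "joint_pos": joint angles; "qd": joint speeds; "effort": joint torques, N m; "ee_pos": TCP position; "orientation": TCP orientation; "contact_force": force on the tool from outside, world axes, zero at the start; "torque": the same for the moment, N m; "finger_gap": opening from 0.0 (shut) to 1.0 (fully open).
Only numpy, scipy, OpenCV 4.12 (cv2) and the standard library are available. Lean on these libraries where they do the work, as an engineer would, in place of code of your own. Each camera call takes 0.05 s, during which the arm holds its last target.

## Task

The plywood feed board with the toothed quadrant at its side stands propped on its ratchet. Take it by its grab bar, raise it past the top notch until the pawl tips clear, then lower the board gently, without letting it fall, until it lies fully flat, and let go. Leave the cone of twine where it stands.

Things in the scene. Friction and masses are not known exactly. Their poses are not given: they have to be found in the camera images.
- feed_board (a joint): tilt (rad): 0 flat, grows as the bar edge rises, stop at 1.28. Gravity pawl, notches at 0.32, 0.50, 0.68, 0.86: rises freely, cannot sink. At about 0.98 the quadrant tips the pawl over, clear of the teeth for good; raise to 1.05-1.25, then it comes down freely, and falls if let go. Starts near 0.50 (may settle at first). Plywood panel 185 x 200 x 10 mm, 0.4-0.55 kg.
- grab_bar (a point): middle of the round dark steel bar, 12 mm thick, before the board's free edge, 240 mm from the hinge, in the panel's plane. 130 mm clear between its lugs; 49 mm gap from bar to panel. Axes: y along the bar, x to the hinge, z out of the upper face. A gripper kept pointing straight down, closing across the bar, can carry it along its arc (it turns in the fingers). Board flat: bar 60 mm above the bare bench.
- hinge_line (a point): middle of the board's fixed, level hinge, at its edge far from the robot, 60 mm above the bench. y along the hinge, x level, pointing away from the bar, z up. The bar's middle = this + 240 mm x (-cos(tilt) along x, sin(tilt) along z). The steel quadrant (radius 80 mm) and the dark pawl with its ball weight are 116 mm to the +y side (left seen from the robot), up to 225 mm above the bench.
- twine_cone: upright loose white cone of twine, a bystander, 115 mm tall, 72 mm across the foot; origin at the centre of its underside. Other bystanders: a narrower (150 mm) fixed sloping stand of the same plywood without quadrant, pawl or bar; a small carton; a potted cactus.

How it is judged:
On the way:
1. the feed board is raised past its top notch, so that the pawl tips clear (tilt above 1.0 rad) (value of joint feed_board above 1 rad), for 0.1 s.
At the end, for the whole second after the job is handed in: the feed board lies flat (tilt below 0.05 rad) and at rest, released, and the cone of twine is within 30 mm of where it stood (value of joint feed_board below 0.05 rad and velocity of joint feed_board between -0.1 and 0.1 rad/s and distance of twine_cone from where it was at the start of the episode below 0.03 m); the robot touches nothing.
It fails at once if the feed board falls: it comes down faster than 1.3 rad/s between 0.26 and 0.10 rad, below its lowest notch (velocity of joint feed_board below -1.3 rad/s and value of joint feed_board between 0.1 and 0.26 rad).
It fails at once if the cone of twine is knocked more than 30 mm away (distance of twine_cone from where it was at the start of the episode above 0.03 m).
It also fails if it takes over 51 s, if anything falls off the work surface, if the arm or the gripper's body presses on something with over 40 N, if the wrist force passes 120 N, or if a joint passes its speed limit or range.

## Working session

There is one attempt and no reset: what is moved stays moved. The work goes in short steps, Python scripts to look and compute and a tool call to move; the robot and the scene stay as the last step left them, time stands still between calls to the robot, and variables do not carry over. Pictures are saved under pics/ and viewed, and the job is handed in when it is done.

Besides the shell and the picture viewer there is one more tool, called after ">>>" in YAML: its name, and indented under it one key for each argument. apply_moves: Moves the arm, as the interface text tells. Its arguments: {"type":"object","properties":{"moves":{"type":"array"},"squeeze":{"type":"number"}},"required":["moves"]}

```bash
mkdir -p pics; ls
python3 - <<'E'
from rig import get_state,capture,grip_depth
import cv2,json,numpy as np
print(grip_depth, get_state())
for n in ["scene","top","wrist"]:
    c=capture(n); cv2.imwrite(f"pics/{n}0.png",c["pixels"]); np.savez(f"pics/{n}0.npz",**{k:np.array(v) for k,v in c.items()})
    print(n,np.round(c["K"],1).tolist(),c["k1"],np.round(c["extrinsics"],3).tolist())
E
```

```text
pics
0.0188 {'time': 0.0, 'joint_pos': array([ 1.04619247,  0.62931449,  0.03843178,  1.51835763, -0.0269885 ,
        0.9962601 , -0.02000765]), 'qd': array([ 0.00032997,  0.00019426,  0.00132287,  0.00044851,  0.00095085,
       -0.0010327 ,  0.00094527]), 'effort': array([-7.61453284e-04, -5.49728358e+01,  1.14333194e+00, -1.86630481e+01,
       -5.21727302e-02,  2.35558301e-02,  1.73285371e-04]), 'ee_pos': array([ 0.28760985, -0.58218208,  0.20457774]), 'orientation': array([ 1.96666123,  0.46113692, -1.96754843]), 'contact_force': array([-0.14997011,  0.19126544,  0.34060845]), 'torque': array([-0.02920808,  0.03149626, -0.01217992]), 'finger_gap': 1.0004719520919776}
scene [[465.1, 0.0, 315.2], [0.0, 465.1, 209.1], [0.0, 0.0, 1.0]] -0.10602253974854806 [[0.008, 0.828, -0.56, 1.133], [1.0, -0.014, -0.006, -0.092], [-0.013, -0.56, -0.828, 0.926], [0.0, 0.0, 0.0, 1.0]]
top [[378.3, 0.0, 316.0], [0.0, 378.3, 199.5], [0.0, 0.0, 1.0]] -0.030462286679708028 [[0.048, -0.971, 0.234, 0.392], [-0.999, -0.048, 0.005, -0.115], [0.007, -0.234, -0.972, 0.895], [0.0, 0.0, 0.0, 1.0]]
wrist [[292.3, 0.0, 317.9], [0.0, 292.3, 197.2], [0.0, 0.0, 1.0]] -0.01292216999137117 [[0.443, -0.866, -0.232, 0.355], [-0.897, -0.428, -0.114, -0.549], [-0.001, 0.258, -0.966, 0.383], [0.0, 0.0, 0.0, 1.0]]
```

View pics/scene0.png

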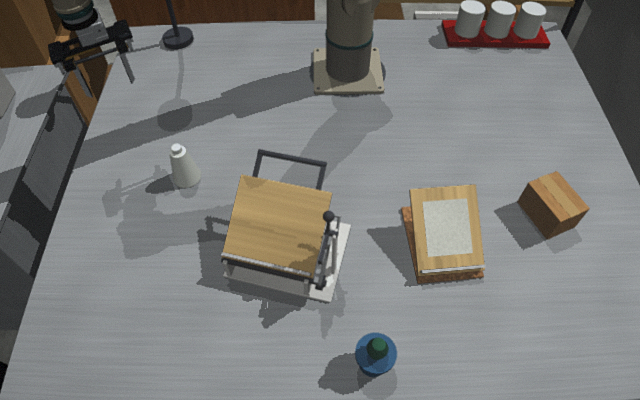

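View pics/top0.png

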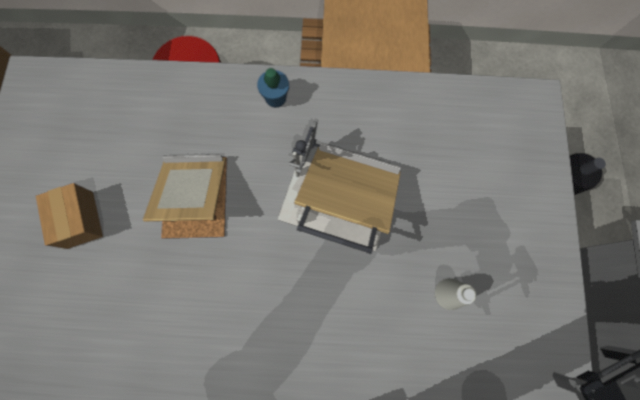

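View pics/wrist0.png

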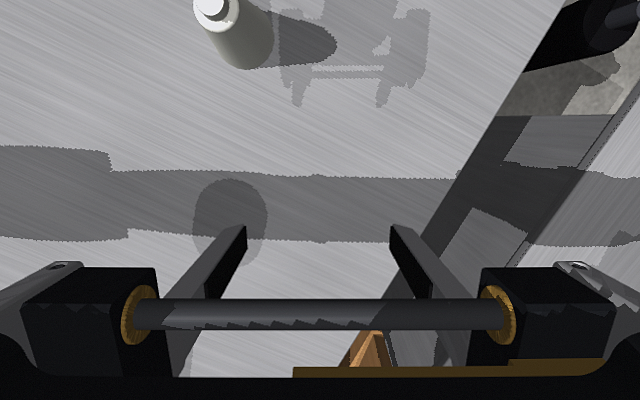

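The scene view shows the board with its bar at about (258,152)-(326,163), the cone at (183,170), and the stand without a quadrant at right. The top view has the bar at about (301,230)-(372,248) and the cone at (455,293). The wrist view shows only the cone. I'll enlarge the bar.

Run:
```python
import cv2,numpy as np
a=cv2.imread("pics/scene0.png")[135:305,205:365]; b=cv2.imread("pics/top0.png")[110:260,270:430]
cv2.imwrite("pics/c1.png",cv2.resize(a,None,fx=3.5,fy=3.5,interpolation=2)); cv2.imwrite("pics/c2.png",cv2.resize(b,None,fx=4,fy=4,interpolation=2))
```

```text
(no output)
```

View pics/c1.png

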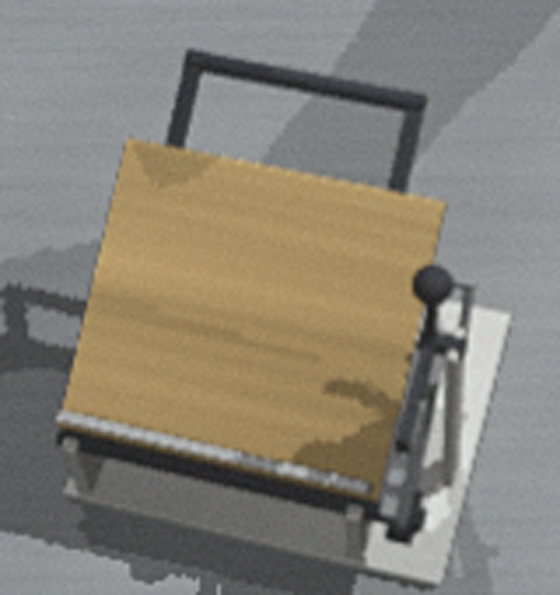

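View pics/c2.png

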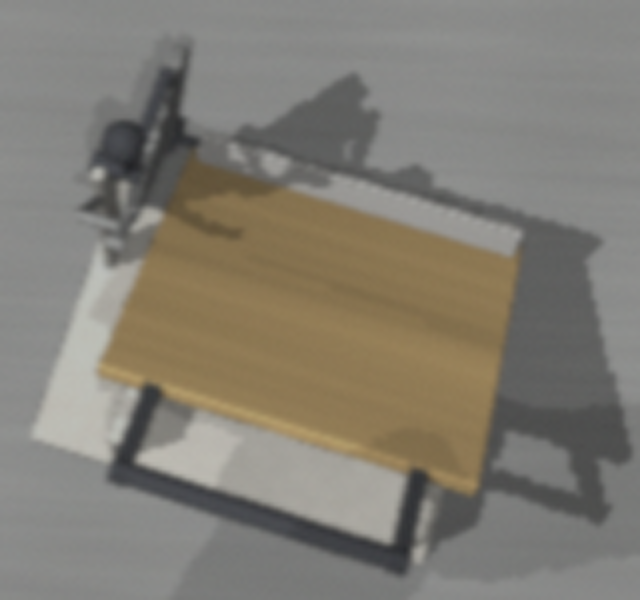

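```bash
cat > h.py <<'E'
import cv2,numpy as np
def load(n): return dict(np.load(f"pics/{n}.npz"))
def ray(c,p):
    K=c["K"]; D=np.array([float(c["k1"]),0,0,0,0])
    u=cv2.undistortPoints(np.array([[p]],float),K,D)[0,0]
    E=c["extrinsics"]; d=E[:3,:3]@np.array([u[0],u[1],1]); return E[:3,3],d/np.linalg.norm(d)
def tri(r):
    A=sum(np.eye(3)-np.outer(d,d) for o,d in r); b=sum((np.eye(3)-np.outer(d,d))@o for o,d in r)
    x=np.linalg.solve(A,b); return x,[np.linalg.norm(np.cross(x-o,d)) for o,d in r]
def plane(r,z): o,d=r; return o+d*(z-o[2])/d[2]
def proj(c,X):
    E=np.linalg.inv(c["extrinsics"]); rv=cv2.Rodrigues(E[:3,:3])[0]
    return cv2.projectPoints(np.array([X],float),rv,E[:3,3],c["K"],np.array([float(c["k1"]),0,0,0,0.]))[0].ravel()
E
python3 - <<'E'
from h import *
s,t=load("scene0"),load("top0")
S=lambda x,y:ray(s,(205+(x+.5)/3.5-.5,135+(y+.5)/3.5-.5)); T=lambda x,y:ray(t,(270+(x+.5)/4-.5,110+(y+.5)/4-.5))
R=tri([S(193,60),T(402,560)]); L=tri([S(418,102),T(120,470)]); print(R,L)
B=(R[0]+L[0])/2; y=L[0]-R[0]; print("len",np.linalg.norm(y)); y[2]=0;y/=np.linalg.norm(y); x=np.array([y[1],-y[0],0])
tilt=np.arcsin((B[2]-.06)/.24); H=B+.24*np.cos(tilt)*x; H[2]=.06
print("B",B,"tilt",tilt,"y",y,"x",x,"yaw",np.arctan2(y[0],y[1])*-57.3,"H",H)
print("hinge ends proj scene", [np.round((proj(s,H+k*.0925*y)-[205,135])*3.5) for k in(1,-1)],"top",[np.round((proj(t,H+k*.0925*y)-[270,110])*4) for k in(1,-1)])
print("cone",plane(ray(s,(186,184)),0), tri([ray(s,(178,149)),ray(t,(466,295))]))
for a in (.5,.8,1.1,1.15,0):
    print(a,H-.24*np.cos(a)*x+.24*np.sin(a)*np.array([0,0,1]))
E
```

```text
(array([ 0.47303836, -0.21707249,  0.17214038]), [np.float64(0.0019732368958578074), np.float64(0.0019732368958577636)]) (array([ 0.50976202, -0.08009494,  0.17249359]), [np.float64(0.0022089906780330586), np.float64(0.0022089906780330625)])
len 0.14181538243086414
B [ 0.49140019 -0.14858371  0.17231699] tilt 0.48701206451140133 y [0.25895479 0.96588944 0.        ] x [ 0.96588944 -0.25895479  0.        ] yaw -15.009157629658143 H [ 0.6962619 -0.2035071  0.06     ]
hinge ends proj scene [array([361., 504.]), array([ 65., 435.])] top [array([200., 148.]), array([504., 241.])]
cone [ 0.42520713 -0.42463521  0.        ] (array([ 0.39721016, -0.42564586,  0.10198926]), [np.float64(0.0018893207616300612), np.float64(0.0018893207616300018)])
0.5 [ 0.49282644 -0.14896609  0.17506213]
0.8 [ 0.5347559  -0.16020737  0.23216546]
1.1 [ 0.59111221 -0.17531649  0.27388977]
1.15 [ 0.60156901 -0.17811995  0.27906335]
0 [ 0.46444843 -0.14135795  0.06      ]
```

Checks agree: the two corners are 142 mm apart, against 130 + 12 mm of lug. The tilt from the bar's height is 0.487, and the projected hinge falls on the visible hinge edge. Next is the approach.

```bash
cat > g.py <<'E'
import numpy as np
from scipy.spatial.transform import Rotation as Ro
from rig import get_state
H=np.array([.6963,-.2035,.06]); x=np.array([.9659,-.2590,0])
Rd=None
def target(a,dz=0):
    g=H-.24*np.cos(a)*x+np.array([0,0,.24*np.sin(a)+dz]); return g+np.array([0,0,-.0188])
def Rt(sgn): 
    X=np.array([0,0,-1.]);Y=sgn*x/np.linalg.norm(x); return Ro.from_matrix(np.c_[X,Y,np.cross(X,Y)])
def rel(p,R=None):
    s=get_state(); R0=Ro.from_rotvec(s["orientation"])
    d=R0.inv().apply(p-s["ee_pos"])/.4
    r=(R0.inv()*R).as_rotvec()/(np.pi/2) if R is not None else np.zeros(3)
    return np.round(d,4),np.round(r,4)
E
python3 - <<'E'
from g import *
s=get_state(); print(Ro.from_rotvec(s["orientation"]).as_matrix().round(3))
for sg in (1,-1): print(sg, rel(target(.487,.1),Rt(sg)))
E
```

```text
[[-0.001  0.443 -0.897]
 [ 0.001 -0.897 -0.443]
 [-1.    -0.001 -0.   ]]
1 (array([-0.1207, -0.7468, -0.937 ]), array([-5.411e-01, -4.000e-04,  9.000e-04]))
-1 (array([-0.1207, -0.7468, -0.937 ]), array([1.4589e+00, 1.0000e-03, 5.0000e-04]))
```

>>> apply_moves:
  moves:
    - [-0.1,0,0,0,0,0,45]
    - [-0.12,-0.08,-0.1,-0.06,0,0,45]
    - [-0.12,-0.15,-0.19,-0.12,0,0,45]
    - [-0.12,-0.22,-0.27,-0.18,0,0,45]
    - [-0.12,-0.28,-0.35,-0.24,0,0,45]
    - [-0.12,-0.34,-0.43,-0.3,0,0,45]
    - [-0.12,-0.4,-0.5,-0.36,0,0,45]
    - [-0.12,-0.46,-0.58,-0.42,0,0,45]
    - [-0.12,-0.52,-0.65,-0.48,0,0,45]
    - [-0.12,-0.58,-0.73,-0.541,0,0,45]
    - [-0.12,-0.64,-0.8,-0.541,0,0,45]
    - [-0.12,-0.7,-0.88,-0.541,0,0,45]

```text
time: 1.15
ee_pos: [0.4793, -0.1744, 0.2534]
orientation: [1.399, 1.074, -1.401]
contact_force: [1.0, -0.3, -0.3]
finger_gap: 0.45
```

Run:
```python
from g import *
import cv2
from rig import capture
s=get_state(); print(s["time"],s["ee_pos"],s["joint_pos"].round(2),s["finger_gap"]); print(Ro.from_rotvec(s["orientation"]).as_matrix().round(3))
print(rel(target(.487,.1),Rt(1)))
for n in["wrist","scene","top"]:
    c=capture(n); cv2.imwrite(f"pics/{n}1.png",c["pixels"]); np.savez(f"pics/{n}1.npz",**{k:np.array(v) for k,v in c.items()})
```

```text
1.15 [ 0.47927079 -0.17439317  0.25343946] [ 0.48  0.38 -0.25  1.83  0.12  0.94 -0.09] 0.4496265831769422
[[-0.001  0.966 -0.26 ]
 [-0.    -0.26  -0.966]
 [-1.    -0.001  0.   ]]
(array([-0.0002,  0.0126, -0.0702]), array([-0.0004,  0.0002,  0.0004]))
```

View pics/wrist1.png

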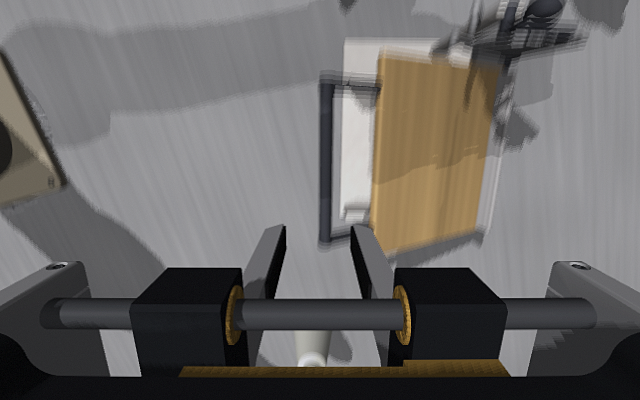

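The picture is motion-blurred. The bar runs at column ~325 between the fingers (285 and 350), parallel to the finger plane. I'll settle over it and re-check.

>>> apply_moves:
  moves:
    - [0,0.0126,-0.07,0,0,0,45]
    - [0.05,0.0126,-0.07,0,0,0,45]
    - [0.05,0.0126,-0.07,0,0,0,45]
    - [0.05,0.0126,-0.07,0,0,0,45]

```text
time: 1.63
ee_pos: [0.49, -0.1517, 0.2328]
orientation: [1.399, 1.074, -1.404]
contact_force: [-0.7, 1.0, -0.2]
finger_gap: 0.449
```

Run:
```python
from g import *
import h,cv2
from rig import capture
s=get_state(); print(s["time"],s["ee_pos"]); print(rel(target(.487,0),Rt(1)))
c=capture("wrist"); cv2.imwrite("pics/wrist2.png",c["pixels"]); np.savez("pics/wrist2.npz",**{k:np.array(v) for k,v in c.items()})
y=np.array([.259,.966,0]); B=target(.487)+[0,0,.0188]
print([h.proj(c,B+k*.065*y) for k in (-1,0,1)])
```

```text
1.6333 [ 0.49003329 -0.15165036  0.23276241]
(array([ 0.1981,  0.002 , -0.0086]), array([-0.0013,  0.0008,  0.0019]))
[array([318.8272351 , 274.12902414]), array([318.71589941, 205.89946926]), array([318.58686434, 127.71651498])]
```

View pics/wrist2.png

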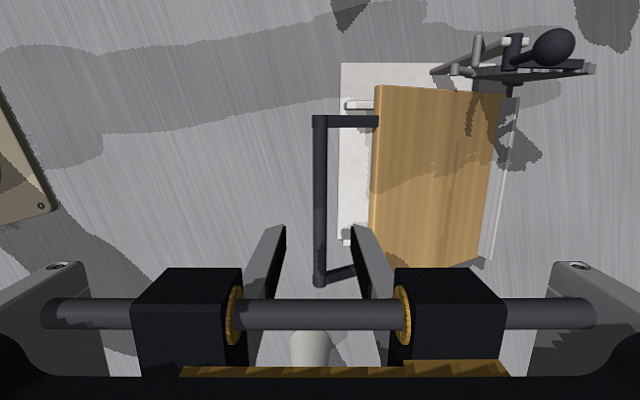

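The bar lies at column ~320, rows 118-285, against a prediction of 318.7. It is centred to within about 1 mm. Descend and grip.

>>> apply_moves:
  moves:
    - [0.07,0.001,-0.008,0,0,0,45]
    - [0.13,0.002,-0.008,0,0,0,45]
    - [0.17,0.002,-0.008,0,0,0,45]
    - [0.198,0.002,-0.008,0,0,0,45]
    - [0.198,0.002,-0.008,0,0,0,45]
    - [0.198,0.002,-0.008,0,0,0,0]
    - [0.198,0.002,-0.008,0,0,0,0]
    - [0.198,0.002,-0.008,0,0,0,0]
    - [0.198,0.002,-0.008,0,0,0,0]
    - [0.198,0.002,-0.008,0,0,0,0]
  squeeze: 20

```text
time: 2.52
ee_pos: [0.4929, -0.1473, 0.1549]
orientation: [1.4, 1.074, -1.4]
contact_force: [-7.1, 2.1, 3.7]
finger_gap: 0.133
```

Run:
```python
from g import *
s=get_state(); print(s["time"],s["ee_pos"],s["finger_gap"]*94,s["contact_force"]); 
# increments along arc, tool-frame (x down, y = +x hinge), relative to tilt .487
a0=.487
for a in np.arange(.487,1.18,.06): 
    print(round(a,3), "dx",round(-.24*(np.sin(a)-np.sin(a0))/.4,3),"dy",round(.24*(np.cos(a0)-np.cos(a))/.4,3))
print(rel(target(.487),Rt(1)))
```

```text
2.5167 [ 0.49285919 -0.14731489  0.15493852] 12.527891307271448 [-7.09447843  2.1000014   3.74752495]
0.487 dx -0.0 dy 0.0
0.547 dx -0.031 dy 0.018
0.607 dx -0.061 dy 0.037
0.667 dx -0.09 dy 0.059
0.727 dx -0.118 dy 0.082
0.787 dx -0.144 dy 0.107
0.847 dx -0.169 dy 0.133
0.907 dx -0.192 dy 0.161
0.967 dx -0.213 dy 0.19
1.027 dx -0.233 dy 0.22
1.087 dx -0.25 dy 0.251
1.147 dx -0.266 dy 0.284
(array([ 0.0036, -0.0026,  0.0039]), array([-0.0003,  0.0002,  0.0002]))
```

Gripped: the gap is 12.5 mm for a 12 mm bar. Raising along the arc.

>>> apply_moves:
  moves:
    - [-0.016,0.011,0,0,0,0,0]
    - [-0.031,0.02,0,0,0,0,0]
    - [-0.046,0.03,0,0,0,0,0]
    - [-0.061,0.039,0,0,0,0,0]
    - [-0.076,0.05,0,0,0,0,0]
    - [-0.09,0.061,0,0,0,0,0]
    - [-0.104,0.072,0,0,0,0,0]
    - [-0.118,0.084,0,0,0,0,0]
    - [-0.131,0.096,0,0,0,0,0]
    - [-0.144,0.109,0,0,0,0,0]
    - [-0.157,0.122,0,0,0,0,0]
    - [-0.169,0.135,0,0,0,0,0]

```text
time: 3.52
ee_pos: [0.5427, -0.1609, 0.2227]
orientation: [1.397, 1.078, -1.405]
contact_force: [-8.0, 2.2, 5.6]
finger_gap: 0.12
```

Run:
```python
from g import *
import cv2
from rig import capture
s=get_state(); g=s["ee_pos"]+[0,0,.0188]; print(s["time"],s["finger_gap"]*94,s["contact_force"]); 
v=g-H; print("tilt from tcp",np.arctan2(v[2],-v@x),"radius",np.hypot(v[2],v@x))
a0=.847
for a in np.arange(a0,1.2,.03): print(round(a,3), "dx",round(-.24*(np.sin(a)-np.sin(a0))/.4,3),"dy",round(.24*(np.cos(a0)-np.cos(a))/.4,3))
cv2.imwrite("pics/scene3.png",capture("scene")["pixels"])
```

```text
3.5167 11.293790987089245 [-7.95813756  2.21365768  5.57178111]
tilt from tcp 0.8501370859306754 radius 0.24156451368062148
0.847 dx -0.0 dy 0.0
0.877 dx -0.012 dy 0.014
0.907 dx -0.023 dy 0.028
0.937 dx -0.034 dy 0.042
0.967 dx -0.044 dy 0.057
0.997 dx -0.054 dy 0.072
1.027 dx -0.064 dy 0.087
1.057 dx -0.073 dy 0.102
1.087 dx -0.082 dy 0.118
1.117 dx -0.09 dy 0.134
1.147 dx -0.097 dy 0.151
1.177 dx -0.104 dy 0.167
```

View pics/scene3.png

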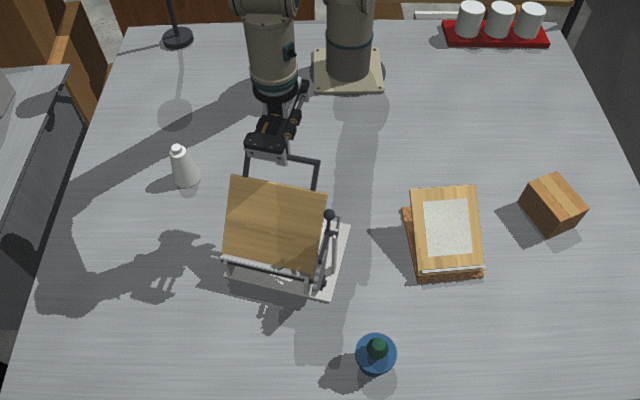

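The gripper holds the bar at (283,157). The board has risen with it, to tilt ~0.85, and the cone is untouched at (183,168). Continuing past the top.

>>> apply_moves:
  moves:
    - [-0.012,0.013,0,0,0,0,0]
    - [-0.023,0.026,0,0,0,0,0]
    - [-0.034,0.04,0,0,0,0,0]
    - [-0.044,0.055,0,0,0,0,0]
    - [-0.054,0.07,0,0,0,0,0]
    - [-0.064,0.085,0,0,0,0,0]
    - [-0.073,0.1,0,0,0,0,0]
    - [-0.082,0.116,0,0,0,0,0]
    - [-0.09,0.132,0,0,0,0,0]
    - [-0.097,0.149,0,0,0,0,0]
    - [-0.097,0.149,0,0,0,0,0]
    - [-0.097,0.149,0,0,0,0,0]

```text
time: 4.57
ee_pos: [0.6042, -0.1776, 0.2626]
orientation: [1.401, 1.07, -1.398]
contact_force: [-5.2, 0.4, 8.0]
finger_gap: 0.116
```

Run:
```python
from g import *
import cv2
from rig import capture
s=get_state(); g=s["ee_pos"]+[0,0,.0188]; print(s["time"],s["finger_gap"]*94,s["contact_force"]); 
v=g-H; print("tilt from tcp",np.arctan2(v[2],-v@x),"radius",np.hypot(v[2],v@x))
a0=1.147
for a in np.arange(a0,-.02,-.04): print(round(a,3), "dx",round(-.24*(np.sin(a)-np.sin(a0))/.4,3),"dy",round(.24*(np.cos(a0)-np.cos(a))/.4,3))
for n in ("scene","top"):
  c=capture(n)["pixels"]; cv2.imwrite(f"pics/{n}4.png",c)
  if n=="scene": cv2.imwrite("pics/c4.png",cv2.resize(c[110:310,150:370],None,fx=3,fy=3,interpolation=2))
```

```text
4.5667 10.920799669151448 [-5.16421651  0.35608516  7.97528845]
tilt from tcp 1.1628711061836088 radius 0.2412001853496181
1.147 dx -0.0 dy 0.0
1.107 dx 0.01 dy -0.022
1.067 dx 0.021 dy -0.043
1.027 dx 0.033 dy -0.064
0.987 dx 0.046 dy -0.084
0.947 dx 0.06 dy -0.104
0.907 dx 0.074 dy -0.123
0.867 dx 0.089 dy -0.142
0.827 dx 0.105 dy -0.16
0.787 dx 0.122 dy -0.177
0.747 dx 0.139 dy -0.194
0.707 dx 0.157 dy -0.209
0.667 dx 0.176 dy -0.225
0.627 dx 0.195 dy -0.239
0.587 dx 0.215 dy -0.253
0.547 dx 0.235 dy -0.266
0.507 dx 0.256 dy -0.278
0.467 dx 0.277 dy -0.289
0.427 dx 0.298 dy -0.299
0.387 dx 0.32 dy -0.309
0.347 dx 0.343 dy -0.318
0.307 dx 0.366 dy -0.325
0.267 dx 0.389 dy -0.332
0.227 dx 0.412 dy -0.338
0.187 dx 0.435 dy -0.343
0.147 dx 0.459 dy -0.347
0.107 dx 0.483 dy -0.35
0.067 dx 0.507 dy -0.352
0.027 dx 0.531 dy -0.353
-0.013 dx 0.555 dy -0.353
```

View pics/c4.png

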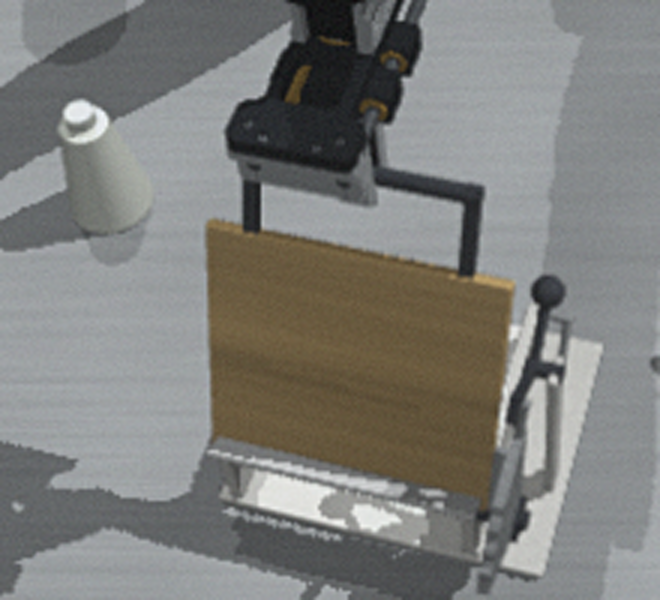

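View pics/top4.png

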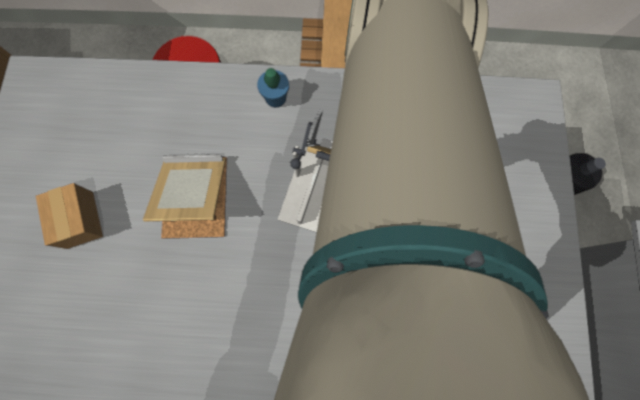

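The board is nearly upright at tilt ~1.16. The pawl ball has moved from (328,216) to (333,207), so it has tipped. The cone stands. I'll go a little higher for margin, then come down to just under the 0.86 notch and check for force.

>>> apply_moves:
  moves:
    - [-0.006,0.016,0,0,0,0,0]
    - [-0.01,0.028,0,0,0,0,0]
    - [-0.01,0.028,0,0,0,0,0]
    - [-0.01,0.028,0,0,0,0,0]
    - [-0.006,0.016,0,0,0,0,0]
    - [0,0,0,0,0,0,0]
    - [0.01,-0.022,0,0,0,0,0]
    - [0.021,-0.043,0,0,0,0,0]
    - [0.033,-0.064,0,0,0,0,0]
    - [0.046,-0.084,0,0,0,0,0]
    - [0.06,-0.104,0,0,0,0,0]
    - [0.074,-0.123,0,0,0,0,0]

```text
time: 5.67
ee_pos: [0.5566, -0.1646, 0.232]
orientation: [1.401, 1.07, -1.398]
contact_force: [-2.3, -0.5, 1.3]
finger_gap: 0.119
```

>>> apply_moves:
  moves:
    - [0.007,-0.009,0,0,0,0,0]
    - [0.015,-0.019,0,0,0,0,0]
    - [0.023,-0.028,0,0,0,0,0]
    - [0.031,-0.037,0,0,0,0,0]
    - [0.031,-0.037,0,0,0,0,0]

```text
time: 6.08
ee_pos: [0.5406, -0.1602, 0.218]
orientation: [1.399, 1.074, -1.4]
contact_force: [-1.9, -1.7, -0.0]
finger_gap: 0.122
```

Run:
```python
from g import *
import cv2
from rig import capture
s=get_state(); g=s["ee_pos"]+[0,0,.0188]; print(s["time"],s["finger_gap"]*94,s["contact_force"]); 
v=g-H; print("tilt from tcp",np.arctan2(v[2],-v@x),"radius",np.hypot(v[2],v@x))
c=capture("scene")["pixels"]; cv2.imwrite("pics/c5.png",cv2.resize(c[110:310,150:370],None,fx=3,fy=3,interpolation=2))
```

```text
6.0833 11.480209792408251 [-1.85110858 -1.717186   -0.03980386]
tilt from tcp 0.830121524648347 radius 0.23958018212878734
```

View pics/c5.png

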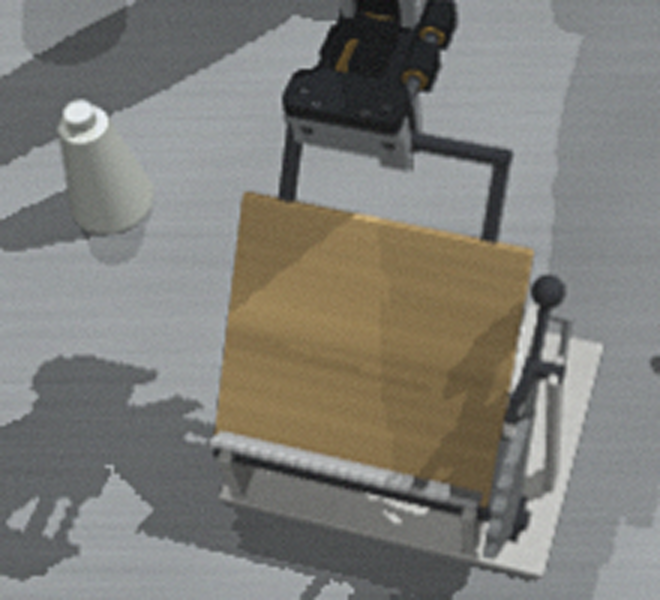

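The pawl stays tipped, with its ball at the same spot. The board followed below 0.86 with no load. Lowering on at 0.48 rad/s.

>>> apply_moves:
  moves:
    - [0.017,-0.017,0,0,0,0,0]
    - [0.034,-0.034,0,0,0,0,0]
    - [0.052,-0.049,0,0,0,0,0]
    - [0.071,-0.065,0,0,0,0,0]
    - [0.09,-0.079,0,0,0,0,0]
    - [0.11,-0.093,0,0,0,0,0]
    - [0.13,-0.106,0,0,0,0,0]
    - [0.151,-0.118,0,0,0,0,0]
    - [0.172,-0.129,0,0,0,0,0]
    - [0.193,-0.139,0,0,0,0,0]
    - [0.215,-0.149,0,0,0,0,0]
    - [0.238,-0.158,0,0,0,0,0]

```text
time: 7.13
ee_pos: [0.48, -0.1436, 0.1229]
orientation: [1.4, 1.074, -1.4]
contact_force: [-0.6, -1.4, -1.1]
finger_gap: 0.122
```

Run:
```python
from g import *
s=get_state(); g=s["ee_pos"]+[0,0,.0188]; print(s["time"],s["finger_gap"]*94,s["contact_force"]); 
v=g-H; a0=np.arctan2(v[2],-v@x);print("tilt from tcp",a0,"radius",np.hypot(v[2],v@x))
for a in (.3,.2,.1,.05,.02,0): print(a,rel(target(a),Rt(1)))
```

```text
7.1333 11.456676997806508 [-0.57557666 -1.37009261 -1.11011553]
tilt from tcp 0.3490676074886391 radius 0.23885945973649866
0.3 (array([ 0.0269, -0.0121,  0.0045]), array([-0.0002, -0.0001, -0.0001]))
0.2 (array([ 0.085 , -0.0269,  0.0045]), array([-0.0002, -0.0001, -0.0001]))
0.1 (array([ 0.1443, -0.0359,  0.0046]), array([-0.0002, -0.0001, -0.0001]))
0.05 (array([ 0.1742, -0.0382,  0.0046]), array([-0.0002, -0.0001, -0.0001]))
0.02 (array([ 0.1922, -0.0388,  0.0046]), array([-0.0002, -0.0001, -0.0001]))
0 (array([ 0.2042, -0.0389,  0.0046]), array([-0.0002, -0.0001, -0.0001]))
```

>>> apply_moves:
  moves:
    - [0.02,-0.008,0,0,0,0,0]
    - [0.04,-0.015,0,0,0,0,0]
    - [0.06,-0.021,0,0,0,0,0]
    - [0.08,-0.026,0,0,0,0,0]
    - [0.1,-0.03,0,0,0,0,0]
    - [0.12,-0.033,0,0,0,0,0]
    - [0.14,-0.036,0,0,0,0,0]
    - [0.155,-0.037,0,0,0,0,0]
    - [0.17,-0.038,0,0,0,0,0]
    - [0.182,-0.039,0,0,0,0,0]
    - [0.192,-0.039,0,0,0,0,0]
    - [0.192,-0.039,0,0,0,0,0]

```text
time: 8.13
ee_pos: [0.465, -0.1395, 0.046]
orientation: [1.4, 1.074, -1.4]
contact_force: [1.0, -0.8, -1.3]
finger_gap: 0.12
```

Run:
```python
from g import *
import cv2
from rig import capture
s=get_state(); g=s["ee_pos"]+[0,0,.0188]; print(s["time"],s["finger_gap"]*94,s["contact_force"],s["ee_pos"]); 
v=g-H; print("tilt from tcp",np.arctan2(v[2],-v@x),"radius",np.hypot(v[2],v@x))
print(rel(target(0),Rt(1)))
c=capture("scene")["pixels"]; cv2.imwrite("pics/c6.png",cv2.resize(c[110:310,150:370],None,fx=3,fy=3,interpolation=2))
```

```text
8.1333 11.264044576156971 [ 0.97983185 -0.77140532 -1.25205921] [ 0.46501476 -0.13951596  0.04598933]
tilt from tcp 0.01995538255843211 radius 0.24001807001457115
(array([ 0.012 , -0.0001,  0.0048]), array([-0.0001, -0.0001,  0.0003]))
```

View pics/c6.png

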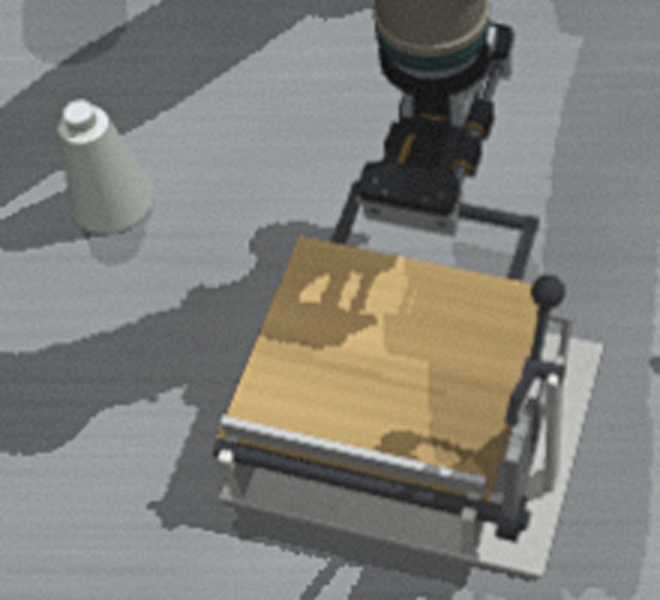

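The board is nearly flat (~0.02) with the gripper still on the bar, and the pawl is clear. I'll lower slowly until contact shows.

>>> apply_moves:
  moves:
    - [0.003,0,0,0,0,0,0]
    - [0.006,0,0,0,0,0,0]
    - [0.009,0,0,0,0,0,0]
    - [0.012,0,0,0,0,0,0]
    - [0.012,0,0,0,0,0,0]
    - [0.012,0,0,0,0,0,0]

```text
time: 8.68
ee_pos: [0.4649, -0.1395, 0.0418]
orientation: [1.4, 1.074, -1.4]
contact_force: [-0.3, -0.4, -0.4]
finger_gap: 0.123
```

>>> apply_moves:
  moves:
    - [0.002,0,0,0,0,0,0]
    - [0.004,0,0,0,0,0,0]
    - [0.006,0,0,0,0,0,0]
    - [0.008,0,0,0,0,0,0]
    - [0.008,0,0,0,0,0,0]

```text
time: 9.1
ee_pos: [0.4649, -0.1395, 0.0392]
orientation: [1.399, 1.074, -1.4]
contact_force: [-1.9, 0.5, 5.6]
finger_gap: 0.119
```

The upward push (5.6 N) means the board rests on its stop. Releasing with a limited opening and then withdrawing straight up.

>>> apply_moves:
  moves:
    - [0,0,0,0,0,0,20]
    - [0,0,0,0,0,0,40]
    - [0,0,0,0,0,0,40]
    - [0,0,0,0,0,0,40]
    - [0,0,0,0,0,0,40]
    - [-0.04,0,0,0,0,0,40]
    - [-0.1,0,0,0,0,0,40]
    - [-0.18,0,0,0,0,0,40]
    - [-0.27,0,0,0,0,0,40]
    - [-0.36,0,0,0,0,0,40]
    - [-0.4,0,0,0,0,0,40]
    - [-0.4,0,0,0,0,0,40]

```text
time: 10.1
ee_pos: [0.4676, -0.1403, 0.2025]
orientation: [1.403, 1.067, -1.394]
contact_force: [0.5, 0.6, 0.6]
finger_gap: 0.402
```

>>> apply_moves:
  moves:
    - [0,0,0,0,0,0,40]
    - [0,0,0,0,0,0,40]
    - [0,0,0,0,0,0,40]

```text
time: 10.35
ee_pos: [0.4639, -0.1395, 0.1973]
orientation: [1.399, 1.076, -1.402]
contact_force: [0.6, 0.2, 0.3]
finger_gap: 0.398
```

Run:
```python
from g import *
import cv2
import h
from rig import capture
s=get_state(); print(s["time"],s["finger_gap"],s["contact_force"],s["ee_pos"],s["qd"].round(3))
cc=capture("scene");c=cc["pixels"]; cv2.imwrite("pics/c7.png",cv2.resize(c[110:310,150:370],None,fx=3,fy=3,interpolation=2))
B=target(0)+[0,0,.0188];y=np.array([.259,.966,0])
print([((h.proj(cc,B+k*.071*y)-[150,110])*3).round() for k in(-1,1)])
d=cv2.absdiff(c,cv2.imread("pics/scene0.png"))[140:192,160:208]; print("cone diff",d.max(2).mean())
```

```text
10.35 0.39774098715547157 [0.58414155 0.2436245  0.31218856] [ 0.46390758 -0.13946181  0.19728366] [-0.     0.007 -0.001 -0.003 -0.001  0.003  0.001]
[array([354., 193.]), array([528., 227.])]
cone diff 12.885016025641026
```

View pics/c7.png

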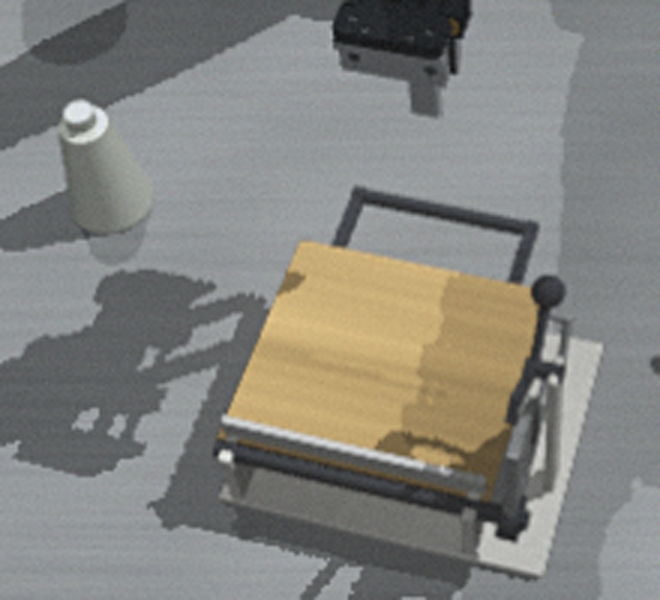

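The board lies flat. Its bar corners in the crop are at (358,191) and (533,228), against (354,193) and (528,227) predicted for tilt 0. That is within 2 image pixels. The gripper is clear above it and the cone is where it stood.

```bash
python3 -c "
from rig import job_done; print(job_done())"
```

```text
the job is handed in; nothing more can be done
None
```

The feed board now lies flat and released. I gripped the bar, raised the board along its arc past the top notch, lowered it at about 0.5 rad/s onto its stop, let go and withdrew straight up. I handed the job in about 10.4 s into the 51 s allowed; no verdict is reported.

- **Raise:** the measured tool position gave a tilt of 1.16 rad before a last small lift to about 1.2. The pawl tipped clear and stayed clear on the way down past the 0.86 notch.
- **Flat:** the arm felt a 5.6 N upward push when the board reached its stop. In the last picture the bar is within about 2 pixels of where it should be at tilt 0.
- **Release and cone:** after letting go, the gripper was about 16 cm above the bar with contact force near zero. The cone stands at the same picture position as at the start.
- **Disagreements:** a plain picture difference around the cone was not zero (12.9 grey levels on average). I put this down to the changed arm shadow, as the cone's outline did not move. The starting tilt came out as 0.487 rad against the stated 0.50, about 3 mm at the bar.

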